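# Start the cure of a resin-coated ornament

## Task

Cure the ornament in the white curing lamp: with your fingertips push the lamp's tray fully home, then press the raised half of the red mains rocker fully down so that it is on, then press the middle one of the three round timer keys all the way down and let it spring back. Do not press the other two timer keys, keep the mains off until the tray is shut, and pick nothing up: the ornament rides in on the tray, and the cup, the bottle, the jar and the little pot stay standing where they are.

Things in the scene. Friction and masses are not known exactly. Their poses are not given: they have to be found in the camera images.
- uv_lamp: desk-top curing lamp fixed to the table: a white hollow box 200 mm deep (its x), 240 mm wide (its y), 85 mm high; origin at the centre of its underside, x from its open front (x = -100 mm, facing roughly the robot) to its back, y to the left, z up. Its flat top, the deck, is at z = 85 mm, with all controls in a row along y at x = -60 mm on a black strip; trim stands at most 2 mm above it.
- uv_tray (a joint): slide of the lamp's tray, in m: 0 = fully home (front plate shut against the lamp), growing as it comes out towards the robot along the lamp's -x; it starts 45 to 70 mm out and can come out to 80 mm. About 2 N of friction; it stays where it is left and stops hard at 0.
- tray_front (a point): centre of the outer (robot-side) face of the tray's white upright front plate, 33 mm above the work surface; the plate is 216 mm wide, 56 mm high (from 5 to 61 mm above the work surface), 8 mm thick. It moves with the tray; with the tray home it is at x = -109 mm in the lamp's frame. Axes as the lamp's: push towards +x.
- tray_floor (a point): centre of the tray's metal floor, on its upper surface, 10 mm above the work surface; the floor is 175 mm (x) by 183 mm (y) with lips 8 mm high. It moves with the tray; axes as the lamp's.
- mains_rocker (a joint): angle of the red mains rocker in rad: 0 = off (as it starts: its front half, nearest the tray's mouth, is raised, its rear half lies level), 0.32 = on (front half pressed level, rear half raised). It stays where it is left; pressing the middle of the raised half takes about 3.5 N all the way, then it stops hard.
- rocker_raised_half (a point): middle of the upper face of the rocker's front half, the half to press: 20 mm long (lamp's x), 26 mm wide (lamp's y). When off it slopes up towards the front; this point is then 92.5 mm above the work surface (its outer edge 95 mm) and sinks to 89 mm when on. The rocker is 40 mm long over both halves, its pivot at x = -60, y = -75 mm of the lamp.
- timer_left (a joint): travel of the timer key at the lamp's y = +75 mm, in m: 0 = up, 0.005 = fully down, sprung. Not to be pressed.
- timer_middle (a joint): travel of the middle timer key, the one to press, in m: 0 = up, 0.005 = fully down; it springs back by itself. It starts to move at 1.4 N and is fully down at 4.5 N.
- timer_right (a joint): travel of the timer key at the lamp's y = -15 mm, in m: 0 = up, 0.005 = fully down, sprung. Not to be pressed.
- timer_middle_top (a point): centre of the top of the middle timer key, a round white key 22 mm in diameter standing 8 mm above the deck (93 mm above the work surface when up), at x = -60, y = +30 mm of the lamp; its neighbours' centres are 45 mm to either side.
- ornament: flat dark-brown gingerbread-house ornament with white icing, 130 mm long, 85 mm wide, 8 mm thick, 45 g, lying loose on the tray's floor; origin at the middle of its underside. It rides in with the tray.
- mixing_cup: white mixing cup, 72 mm across the rim, 80 mm high, standing beside the lamp; origin at the centre of its underside. To be left alone.
- resin_bottle: clear bottle with a black cap, 56 mm in diameter, 130 mm high, standing beside the lamp; origin at the centre of its underside. To be left alone.
- paint_jar: orange paint jar with a white lid, 60 mm in diameter, 60 mm high, standing beside the lamp; origin at the centre of its underside. To be left alone.
- glitter_pot: little amber pot with a metal lid, 34 mm in diameter, 40 mm high, standing on the rear of the lamp's deck at least 100 mm behind the row of controls; origin at the centre of its underside. To be left alone.
Mind the look-alikes: they are no part of the job. What is shaped like the ornament but blue or orange is not meant.

How it is judged:
By the outcome, as a careful person would: the job done as asked, in the order asked, and still so for the second after the job is handed in, with the robot touching nothing.
It also fails if it takes over 43 s, if anything falls off the work surface, if the arm or the gripper's body presses on something with over 40 N, if the wrist force passes 120 N, or if a joint passes its speed limit or range.

## Robot

A 6-joint arm with a two-finger parallel gripper is mounted at the origin on the work surface. World frame = base frame: x ahead of the robot, y to its left, z up, the work surface at z = 0. Lengths are in m, angles in rad, forces in N, time in s.
With the tool pointing down it reaches from about 0.25 to 0.775 m from the base axis. Payload 4 kg.
Tool frame: the origin (TCP) lies at the very end of the fingers, on their centre line; the grasp point (between the pads) lies tcp_to_grasp behind it (tcp_to_grasp is the distance from the TCP to the grasp point, in m); z points along the fingers, y is the direction in which the jaws open and shut (so a half turn about z gives the same grasp; the last joint's range is limited). The gripper opens to 94 mm and grips with 3 to 60 N. Pads are 16 mm wide; open, the fingers measure 119 mm over their backs; the gripper's body (75 mm by 177 mm) begins 78 mm behind the grasp point.
Start: joints at [-1.3, 0.087, 1.371, -0, 1.684, -0.103], TCP at [0.201, -0.512, 0.206] pointing down, gripper open.
Joint ranges: [-3.1, 3.1], [-0.76, 2.03], [0.27, 2.55], [-1.08, 4.22], [0.17, 2.65], [-2.57, 2.57]. Speed limits (rad/s): [2.79, 2.79, 3.14, 3.14, 3.14, 3.14].

## Interface

Orientations are given as [roll, pitch, yaw] about the fixed x, y, z axes, in that order (R = Rz(yaw) Ry(pitch) Rx(roll)).
In Python, from bench import * gives the robot as it stands.
- The arm moves only by the tool play_rows, never from a script. Its argument "rows" is a list of rows, each a list of 3 entries, a list of its own where there are three numbers: the finger opening in cm, from 0 to 9.4, then the shift along the world's x, y, z in cm, then the turn, a rotation vector about the world's x, y, z in rad. A call has 1 to 8 rows; each row is the pose to reach, as a shift and turn from the pose commanded when the call began; what a row does not reach only later rows make up. A row lasts 1/12 s, in which the tool goes at most 41.7 mm and 7.16 degrees, less where a joint would pass 70% of its speed; a pose out of reach is approached as far as the arm can. A call with a gripper value outside its range is refused whole. The fingers move at their own pace and stop on an object; the grip force is fixed at half the most. Time passes only in rows, so rows that repeat a pose let the fingers close. It gives the time, the measured TCP pose, the force and the opening at its end, in the units of the state.
- get_obs(): the state, without advancing time (a new reading comes with each control period).
- snapshot(name): name is "side" or "top"; returns a dict with "pixels" (400x640x3 uint8, red, green, blue), "fx", "fy", "cx", "cy" (pixels), "dist_coeffs" ([k1, k2, p1, p2, k3] as OpenCV has them; the pictures are not rectified), "rvec" (rotation vector, rad) and "tvec" (3), from world to camera coordinates, as OpenCV has them. Camera axes: x right, y down, z forward; pixel columns grow to the right and rows downward; lengths in m; the calibration is good to about 2 mm. A picture is of the moment at which its call begins. There is no depth.
- close_job(): hands the job in, once; it reports no verdict.
Trained networks look in the newest picture that a camera, given by its name, has taken for a name from the list of things; names that differ only in an ending like _2 or _b are one class to them, and where a whole thing is asked for, a point or a joint stands for the part that bears it (a point fixed in the world has none). Each returns a list of dicts, best first, with "confidence" (0 to 1); they miss things now and then, are a little off and sometimes report something else, mostly with a low value. They report only what shows in the picture. A call takes as long as a camera call. They do not tell look-alikes from the thing itself.
- silhouettes(camera, label): "mask" (400x640 bool, what is visible of it) and "point" ([row, column] in pixels, amid what is visible of it).
The state is a dict: "time": time; "joint_positions": joint angles; "qvel": joint speeds; "joint_torque": joint torques, N m; "tool_pos": TCP position; "ee_rot": TCP orientation; "wrist_force": force on the tool from outside, world axes, zero at the start; "wrist_torque": the same for the moment, N m; "width": finger opening in m.
Only numpy, scipy, OpenCV 4.12 (cv2) and the standard library are available. Lean on these libraries where they do the work, as an engineer would, in place of code of your own. Each camera call takes 0.05 s, during which the arm holds its last target. There are 200 camera calls.

## Working session

There is one attempt and no reset: what is moved stays moved. The work goes in short steps, Python scripts to look and compute and a tool call to move; the robot and the scene stay as the last step left them, time stands still between calls to the robot, and variables do not carry over. Pictures are saved under pics/ and viewed, about 8 in all and at most 12, crops included, and the job is handed in when it is done.

Besides the shell and the picture viewer there is one more tool, called after "Request:" in YAML: its name, and indented under it one key for each argument. play_rows: Moves the arm, as the interface text tells. Its arguments: {"type":"object","properties":{"rows":{"type":"array"}},"required":["rows"]}

```bash
mkdir -p pics; ls; python3 - <<'E'
from bench import *
import cv2
for n in("top","side"):
    s=snapshot(n); cv2.imwrite(f"pics/{n}0.png",s["pixels"][:,:,::-1])
    print(n,s["fx"],s["cx"],s["cy"],s["dist_coeffs"],s["rvec"],s["tvec"])
    for l in("uv_lamp","tray_front","rocker_raised_half","timer_middle_top","timer_left","timer_right","ornament"):
        print(l,[(round(d["confidence"],2),d["point"],int(d["mask"].sum())) for d in silhouettes(n,l)])
print(get_obs())
E
```

```text
pics
top 490.20232059994294 320.1285891189436 201.5394835423953 [-0.1437523  0.         0.         0.         0.       ] [ 2.1685233  -2.12224529  0.1509287 ] [0.04167427 0.5180145  1.31541746]
uv_lamp [(0.56, [156.9, 299.7], 8101)]
tray_front [(0.56, [199.3, 294.4], 1507), (0.45, [158.6, 301.1], 8208)]
rocker_raised_half []
timer_middle_top [(0.41, [169.3, 284.9], 56), (0.16, [182.9, 224.1], 421)]
timer_left []
timer_right [(0.55, [169.1, 304.3], 52)]
ornament [(0.9, [173.0, 422.5], 694), (0.78, [241.1, 390.2], 831), (0.69, [188.2, 301.5], 250), (0.65, [272.2, 219.8], 752), (0.55, [263.2, 281.4], 824), (0.37, [152.5, 373.4], 546)]
side 450.7961495929458 312.56413183273264 202.24003131008027 [-0.02101557  0.          0.          0.          0.        ] [ 0.65517495 -2.68548248  1.05015856] [0.49580084 0.19789022 0.85730904]
uv_lamp [(0.49, [153.0, 297.5], 911), (0.27, [238.2, 287.0], 805)]
tray_front [(0.97, [245.5, 304.5], 2745)]
rocker_raised_half [(0.56, [186.8, 295.5], 192)]
timer_middle_top [(0.46, [214.4, 264.3], 89)]
timer_left [(0.73, [249.8, 300.8], 2712), (0.57, [160.4, 243
[... 226 characters left out ...]
.1], 922), (0.6, [186.8, 392.5], 903)]
{'time': 0.8, 'joint_positions': array([-1.30008959e+00,  8.71723772e-02,  1.37068247e+00, -2.93147765e-06,
        1.68363364e+00, -1.03140719e-01]), 'qvel': array([0.00047739, 0.00114873, 0.00024646, 0.00110839, 0.00021865,
       0.00136276]), 'joint_torque': array([ 8.99956758e-04, -3.39988446e+01, -3.02578461e+01,  7.17933755e-02,
        2.33997119e-02, -1.32285120e-05]), 'tool_pos': array([ 0.20083704, -0.51203293,  0.20552989]), 'ee_rot': array([3.14148934e+00, 1.36221180e-05, 3.73847128e-01]), 'wrist_force': array([ 0.18377988, -0.1463128 ,  0.67951737]), 'wrist_torque': array([0.0153146 , 0.03407715, 0.01333011]), 'width': 0.09385579521869855}
```

```bash
python3 - <<'E'
import cv2
for n,(r0,r1,c0,c1) in {"top":(90,290,180,447),"side":(100,320,180,473)}.items():
    im=cv2.imread(f"pics/{n}0.png")[r0:r1,c0:c1]
    cv2.imwrite(f"pics/{n}0c.png",cv2.resize(im,None,fx=2.7,fy=2.7,interpolation=cv2.INTER_CUBIC))
E
```

```text
(no output)
```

View pics/top0c.png

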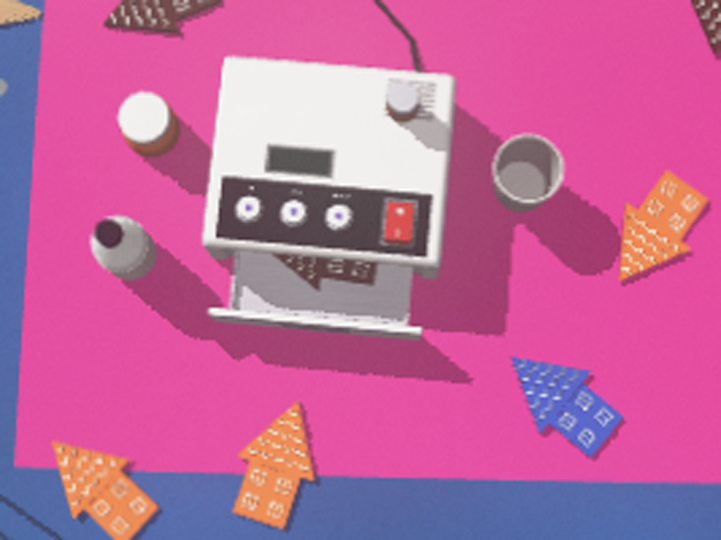

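View pics/side0c.png

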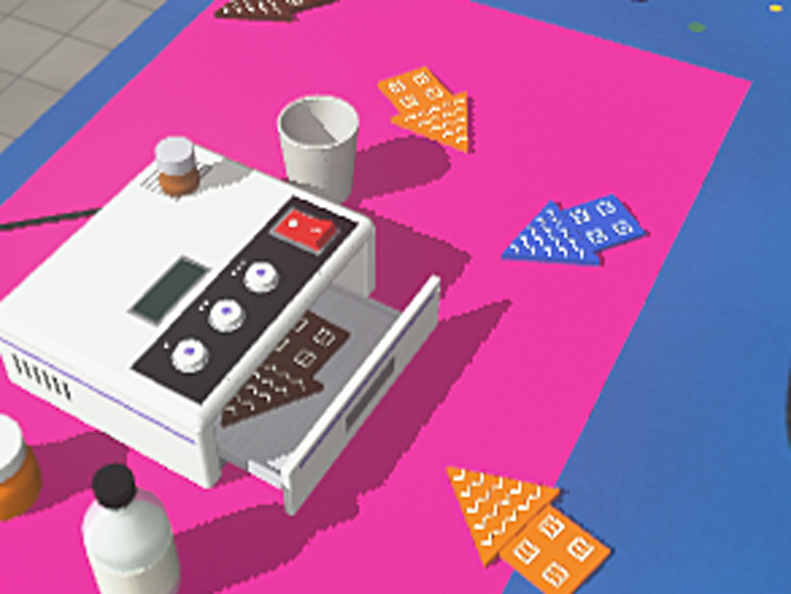

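The top crop shows the lamp with its open front towards the robot. Timer keys are at crop (248,208), (293,212) and (338,216), the rocker is at (399,221), and the plate's top edge runs from (209,314) to (421,332). In the side crop the keys are at (190,354), (226,315) and (262,275), the rocker is at (304,229), and the plate's top edge runs from (290,467) to (438,280). The gingerbread house is on the tray. Next I fit the lamp pose and tray slide jointly.

```bash
cat > fit.py <<'E'
from bench import *
import cv2, numpy as np
from scipy.optimize import least_squares
def lamp2w(p,P): # p=x,y,yaw ; P lamp pts
    c,s=np.cos(p[2]),np.sin(p[2]); P=np.atleast_2d(P)
    return np.c_[p[0]+c*P[:,0]-s*P[:,1], p[1]+s*P[:,0]+c*P[:,1], P[:,2]]
def proj(s,W):
    K=np.array([[s["fx"],0,s["cx"]],[0,s["fy"],s["cy"]],[0,0,1]])
    return cv2.projectPoints(W,np.array(s["rvec"]),np.array(s["tvec"]),K,np.array(s["dist_coeffs"]))[0][:,0]
E
python3 - <<'E'
from fit import *
cam={n:snapshot(n) for n in("top","side")}
keys=np.array([[-.06,.075,.093],[-.06,.03,.093],[-.06,-.015,.093],[-.06,-.075,.090]])
def edge(d): return np.array([[-.109-d,.108,.061],[-.109-d,-.108,.061]])
obs={"top":np.array([[248,208],[293,212],[338,216],[399,221],[209,316],[421,333]])/2.7+[180,90],
"side":np.array([[190,354],[226,315],[262,275],[304,229],[290,470],[439,281]])/2.7+[180,100]}
f=lambda p:np.concatenate([(proj(cam[n],np.vstack([lamp2w(p,keys),lamp2w(p,edge(p[3]))]))-obs[n]).ravel() for n in cam])
r=least_squares(f,[.55,0,0,.05],loss="soft_l1"); p=r.x
print(p.round(4)); print(f(p).reshape(-1,2).round(1))
for n,P in dict(front=[-.109-p[3],0,.033],fronthome=[-.109,0,.033],rock=[-.07,-.075,.0925],rockout=[-.078,-.075,.0925],mid=[-.06,.03,.093]).items(): print(n,lamp2w(p,P).round(4))
E
```

```text
[ 0.6534  0.1058 -0.0614  0.0561]
[[-0.2  0.5]
 [-0.1  0.3]
 [-0.1  0.2]
 [-0.3  0.4]
 [-0.4 -0.2]
 [ 0.5  0.1]
 [-0.1 -0.3]
 [ 0.1 -1. ]
 [-0.5 -0.4]
 [-0.1 -0.1]
 [-0.3  1.8]
 [ 0.2 -1.5]]
front [[0.4886 0.1159 0.033 ]]
fronthome [[0.5446 0.1124 0.033 ]]
rock [[0.5789 0.0352 0.0925]]
rockout [[0.571  0.0357 0.0925]]
mid [[0.5954 0.1394 0.093 ]]
```

Request:
play_rows:
  rows:
    - [0,[12,32,0],[0,0,-0.435]]
    - [0,[12,32,0],[0,0,-0.435]]
    - [0,[12,32,0],[0,0,-0.435]]
    - [0,[12,32,0],[0,0,-0.435]]
    - [0,[12,32,0],[0,0,-0.435]]
    - [0,[12,32,0],[0,0,-0.435]]
    - [0,[12,32,0],[0,0,-0.435]]
    - [0,[12,32,0],[0,0,-0.435]]

```text
time: 1.57
tool_pos: [0.3178, -0.1986, 0.2058]
ee_rot: [3.141, -0.001, -0.062]
wrist_force: [2.0, 0.0, 0.2]
width: 0.0442
```

Request:
play_rows:
  rows:
    - [0,[11,31,0],[0,0,0]]
    - [0,[11,31,0],[0,0,0]]
    - [0,[11,31,0],[0,0,0]]
    - [0,[11,31,0],[0,0,0]]
    - [0,[11,31,0],[0,0,0]]
    - [0,[11,31,0],[0,0,0]]
    - [0,[11,31,0],[0,0,0]]
    - [0,[11,31,0],[0,0,0]]

```text
time: 2.23
tool_pos: [0.4279, 0.1123, 0.2058]
ee_rot: [-3.141, -0.001, -0.06]
wrist_force: [0.1, -0.5, 0.0]
width: 0.0005
```

Request:
play_rows:
  rows:
    - [0,[0,0,-4],[0,0,0]]
    - [0,[0,0,-8],[0,0,0]]
    - [0,[0,0,-12],[0,0,0]]
    - [0,[0,0,-15],[0,0,0]]
    - [0,[0,0,-16.5],[0,0,0]]
    - [0,[0,0,-16.5],[0,0,0]]
    - [0,[0,0,-16.5],[0,0,0]]

```text
time: 2.82
tool_pos: [0.4272, 0.1096, 0.0401]
ee_rot: [3.141, 0.002, -0.061]
wrist_force: [-0.5, -0.4, -0.1]
width: 0.0009
```

Request:
play_rows:
  rows:
    - [0,[2,0.3,0],[0,0,0]]
    - [0,[4,0.3,0],[0,0,0]]
    - [0,[5,0.2,0],[0,0,0]]
    - [0,[6,0.1,0],[0,0,0]]
    - [0,[7,0.1,0],[0,0,0]]
    - [0,[8,0,0],[0,0,0]]
    - [0,[9,0,0],[0,0,0]]
    - [0,[9.5,0,0],[0,0,0]]

```text
time: 3.48
tool_pos: [0.5238, 0.1091, 0.0406]
ee_rot: [3.141, -0.0, -0.062]
wrist_force: [-2.3, 0.0, 1.6]
width: 0.0003
```

Request:
play_rows:
  rows:
    - [0,[0.4,0,0],[0,0,0]]
    - [0,[0.8,0,0],[0,0,0]]
    - [0,[1.2,0,0],[0,0,0]]
    - [0,[1.2,0,0],[0,0,0]]

```text
time: 3.82
tool_pos: [0.5354, 0.1096, 0.0402]
ee_rot: [-3.142, -0.001, -0.061]
wrist_force: [-0.3, -0.4, -0.2]
width: 0.0
```

Request:
play_rows:
  rows:
    - [0,[0.2,0,0],[0,0,0]]
    - [0,[0.4,0,0],[0,0,0]]
    - [0,[0.5,0,0],[0,0,0]]
    - [0,[0.5,0,0],[0,0,0]]

```text
time: 4.15
tool_pos: [0.537, 0.1096, 0.0403]
ee_rot: [3.141, 0.006, -0.061]
wrist_force: [-8.3, -2.0, 4.8]
width: 0.0005
```

Request:
play_rows:
  rows:
    - [0,[0.3,0,0],[0,0,0]]
    - [0,[0.4,0,0],[0,0,0]]
    - [0,[0.4,0,0],[0,0,0]]

```text
time: 4.4
tool_pos: [0.537, 0.1096, 0.0403]
ee_rot: [3.14, 0.015, -0.061]
wrist_force: [-18.7, -1.6, 11.4]
width: 0.0002
```

Request:
play_rows:
  rows:
    - [0,[-1,0,0],[0,0,0]]
    - [0,[-4,0,0],[0,0,0]]
    - [0,[-6,0,0],[0,0,0]]
    - [0,[-6,0,4],[0,0,0]]
    - [0,[-6,0,8],[0,0,0]]
    - [0,[-6,0,11],[0,0,0]]
    - [0,[-6,0,11],[0,0,0]]

```text
time: 4.98
tool_pos: [0.4885, 0.1105, 0.1589]
ee_rot: [-3.138, -0.017, -0.061]
wrist_force: [1.1, -0.2, 1.0]
width: 0.0006
```

```bash
python3 - <<'E'
from bench import *
import cv2
o=[]
for n,(r0,r1,c0,c1) in {"top":(100,260,200,400),"side":(120,280,200,400)}.items():
    im=snapshot(n)["pixels"][r0:r1,c0:c1,::-1]
    o.append(cv2.resize(im,(400,320),interpolation=cv2.INTER_CUBIC))
cv2.imwrite("pics/a.png",cv2.hconcat(o)); print(get_obs()["tool_pos"])
E
```

```text
[0.4854049  0.11004882 0.15280342]
```

View pics/a.png

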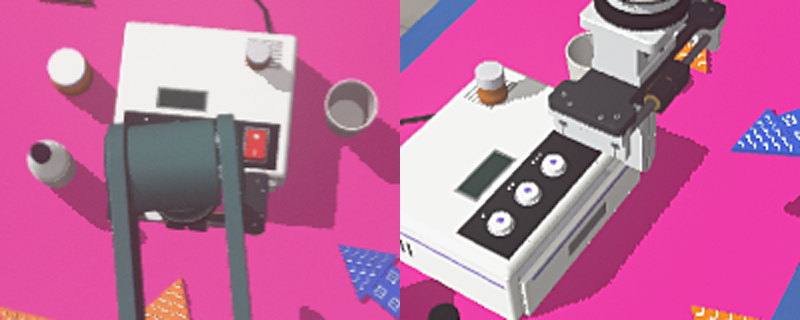

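The side view shows the tray plate flush with the lamp at about (580,230), and the keys and rocker still untouched. Next I move over the raised half of the rocker.

Request:
play_rows:
  rows:
    - [0,[3,-2.4,0],[0,0,0]]
    - [0,[6,-4.8,0],[0,0,0]]
    - [0,[9.2,-7.4,0],[0,0,0]]
    - [0,[9.2,-7.4,-2],[0,0,0]]
    - [0,[9.2,-7.4,-4],[0,0,0]]
    - [0,[9.2,-7.4,-4],[0,0,0]]
    - [0,[9.2,-7.4,-4],[0,0,0]]

```text
time: 5.67
tool_pos: [0.5739, 0.0357, 0.1073]
ee_rot: [3.142, 0.006, -0.061]
wrist_force: [-0.2, -0.1, 0.3]
width: 0.0003
```

Request:
play_rows:
  rows:
    - [0,[0.2,0,-0.5],[0,0,0]]
    - [0,[0.2,0,-1],[0,0,0]]
    - [0,[0.2,0,-1.3],[0,0,0]]
    - [0,[0.2,0,-1.6],[0,0,0]]
    - [0,[0.2,0,-1.8],[0,0,0]]
    - [0,[0.2,0,-1.8],[0,0,0]]
    - [0,[0.2,0,-1.8],[0,0,0]]

```text
time: 6.25
tool_pos: [0.5778, 0.0357, 0.0929]
ee_rot: [3.142, -0.001, -0.061]
wrist_force: [-0.5, -0.1, 1.5]
width: 0.0001
```

Request:
play_rows:
  rows:
    - [0,[0,0,-0.2],[0,0,0]]
    - [0,[0,0,-0.3],[0,0,0]]
    - [0,[0,0,-0.4],[0,0,0]]
    - [0,[0,0,-0.4],[0,0,0]]

```text
time: 6.58
tool_pos: [0.5776, 0.0356, 0.0891]
ee_rot: [3.142, 0.0, -0.061]
wrist_force: [-3.3, 0.0, 5.1]
width: 0.0003
```

Request:
play_rows:
  rows:
    - [0,[0,0,-0.2],[0,0,0]]
    - [0,[0,0,-0.3],[0,0,0]]
    - [0,[0,0,-0.3],[0,0,0]]
    - [0,[0,0,-0.3],[0,0,0]]

```text
time: 6.92
tool_pos: [0.5777, 0.0357, 0.089]
ee_rot: [3.142, -0.001, -0.061]
wrist_force: [-7.0, 0.7, 14.6]
width: 0.0006
```

The rocker is at its hard stop at 89 mm, which is the "on" height. Next I lift and move over the middle key.

Request:
play_rows:
  rows:
    - [0,[0,0,2],[0,0,0]]
    - [0,[0,0,4.5],[0,0,0]]
    - [0,[0.6,3.4,4.5],[0,0,0]]
    - [0,[1.2,7,4.5],[0,0,0]]
    - [0,[1.8,10.4,4.5],[0,0,0]]
    - [0,[1.8,10.4,4.5],[0,0,0]]
    - [0,[1.8,10.4,4.5],[0,0,0]]
    - [0,[1.8,10.4,3],[0,0,0]]

```text
time: 7.58
tool_pos: [0.598, 0.1395, 0.1183]
ee_rot: [-3.141, -0.007, -0.061]
wrist_force: [0.6, 0.2, 0.2]
width: 0.0004
```

```bash
python3 - <<'E'
from bench import *
import cv2
s=snapshot("side")["pixels"][130:280,200:400,::-1]
cv2.imwrite("pics/b.png",cv2.resize(s,None,fx=3.5,fy=3.5,interpolation=cv2.INTER_CUBIC)); o=get_obs(); print(o["tool_pos"],o["wrist_force"])
E
```

```text
[0.59521041 0.13858929 0.11288972] [-1.82353402 -0.30355248 -2.17200029]
```

View pics/b.png

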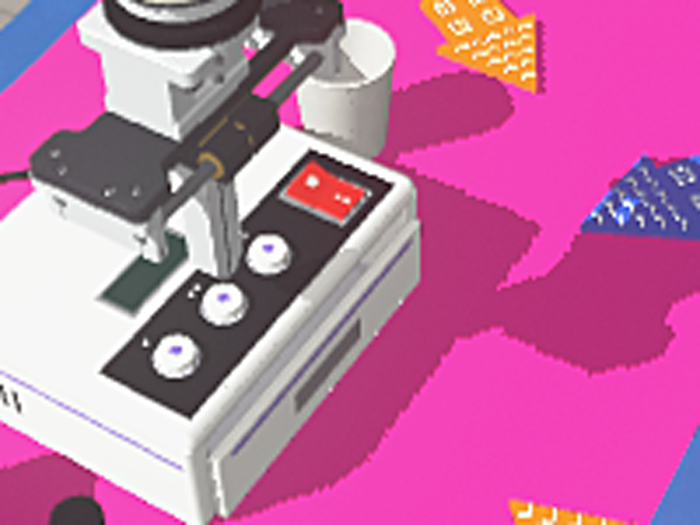

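The side view shows the rocker tipped to on at (325,192), the tray flush, and the fingertips above and behind the middle key at (224,303), as expected from this angle at 20 mm height. Next I press it.

Request:
play_rows:
  rows:
    - [0,[0,0,-0.8],[0,0,0]]
    - [0,[0,0,-1.5],[0,0,0]]
    - [0,[0,0,-2],[0,0,0]]
    - [0,[0,0,-2.3],[0,0,0]]
    - [0,[0,0,-2.6],[0,0,0]]
    - [0,[0,0,-2.8],[0,0,0]]
    - [0,[0,0,-2.8],[0,0,0]]

```text
time: 8.22
tool_pos: [0.5957, 0.1389, 0.0886]
ee_rot: [3.14, -0.0, -0.062]
wrist_force: [-2.1, -2.0, 4.3]
width: 0.0007
```

Request:
play_rows:
  rows:
    - [0,[0,0,-0.2],[0,0,0]]
    - [0,[0,0,-0.4],[0,0,0]]
    - [0,[0,0,-0.4],[0,0,0]]
    - [0,[0,0,-0.4],[0,0,0]]

```text
time: 8.55
tool_pos: [0.596, 0.1391, 0.0881]
ee_rot: [3.141, -0.003, -0.061]
wrist_force: [-7.1, -2.0, 15.0]
width: 0.0003
```

The key is hard on its stop at 88 mm with 15 N. Next I lift off and retreat.

Request:
play_rows:
  rows:
    - [0,[0,0,1],[0,0,0]]
    - [0,[0,0,4],[0,0,0]]
    - [0,[0,0,8],[0,0,0]]
    - [0,[-3,0,10],[0,0,0]]
    - [0,[-7,0,12],[0,0,0]]
    - [0,[-11,0,12],[0,0,0]]
    - [0,[-14,-4,12],[0,0,0]]
    - [0,[-17,-8,12],[0,0,0]]

```text
time: 9.22
tool_pos: [0.435, 0.0743, 0.2044]
ee_rot: [-3.141, -0.003, -0.056]
wrist_force: [0.8, -1.2, 0.5]
width: 0.0007
```

Request:
play_rows:
  rows:
    - [0,[-3,-4,0],[0,0,0]]
    - [0,[-6,-8,0],[0,0,0]]
    - [0,[-9,-12,0],[0,0,0]]
    - [0,[-9,-16,0],[0,0,0]]
    - [0,[-9,-20,0],[0,0,0]]
    - [0,[-9,-20,0],[0,0,0]]
    - [0,[-9,-20,0],[0,0,0]]

```text
time: 9.8
tool_pos: [0.3458, -0.1297, 0.2037]
ee_rot: [3.14, -0.001, -0.067]
wrist_force: [-0.6, -0.2, 0.1]
width: 0.0006
```

```bash
python3 - <<'E'
from bench import *
import cv2
o=[]
for n,(r0,r1,c0,c1) in {"top":(100,260,200,400),"side":(120,280,180,380)}.items():
    im=snapshot(n)["pixels"][r0:r1,c0:c1,::-1]
    o.append(cv2.resize(im,(400,320),interpolation=cv2.INTER_CUBIC))
cv2.imwrite("pics/c.png",cv2.hconcat(o)); print(get_obs()["tool_pos"])
E
```

```text
[ 0.34626497 -0.12663057  0.20362535]
```

View pics/c.png

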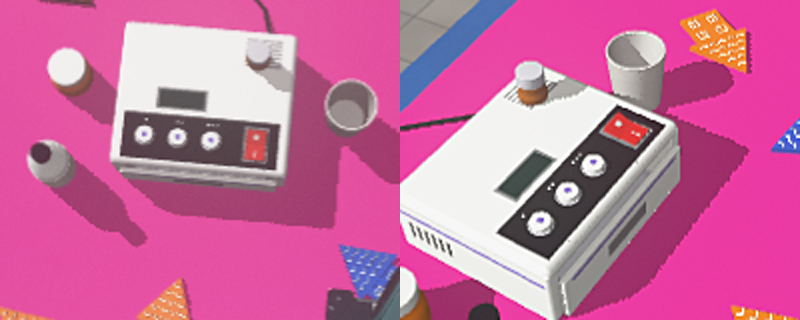

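The picture shows the tray shut, the rocker on at (627,130) in the side half, all three keys up, and the cup, bottle, jar and pot standing where they were. Now I hand the job in.

```bash
python3 -c "
from bench import *
print(close_job())"
```

```text
the job is handed in; nothing more can be done
None
```

The job is done and handed in at about 10 s of the 43 s allowed; no verdict was reported.

- **Tray:** I pushed it home with closed fingertips until it stopped hard. The fingertips stopped where the fitted lamp pose put the shut position, at about 19 N.
- **Rocker:** I then pressed the raised half down to its stop at 89 mm, the given "on" height, at about 15 N.
- **Timer key:** I then pressed the middle key down to 88 mm, its full 5 mm travel, at about 15 N and released it.

The last pictures show the tray flush, the rocker tipped to on and all three keys up. The cup, bottle, jar and pot are standing where they were, and the arm is clear of everything. With the tray shut the ornament is out of sight, so I did not see it after closing. No check failed or disagreed.

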